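# Close up a row of leaded panes on the glazing board and wedge it tight

### The job

Get this row of three leaded panes on the glazing board locked up ready for soldering: push the loose panes up together against the head fence, lay the batten flat against the open edge of the last pane, and drive the wooden wedge, thin end first and flat side to the batten, firmly into the last gap between batten and slanting cleat until the whole row is tight and stays tight on its own. Keep everything flat on the board and leave the other things on the bench where they are.

Things in the scene. Friction and masses are not known exactly. Their poses are not given: they have to be found in the camera images.
- board: Plywood glazing board fixed to the bench, 280 (x) by 350 (y) by 18 mm thick. Origin: centre of its underside. Its x points away from the robot (the wedge's driving direction), y to the left. 'On the board' below means mm in this frame. Free apron at the front, x from -140 to -45 (a brush lies on its right half).
- head_fence (a point): Head fence: strip 14 mm high along the board's whole right edge, 25 mm wide. The point is half-way along the foot of its working face, which looks to the board's +y and lies at y = -150 on the board. Axes as the board's. A closed row of three panes reaches from here to y = 60.
- back_fence (a point): Back fence: strip 14 mm high along the board's far edge. The point is half-way along the foot of its face, which looks to the board's -x and lies at x = 110 on the board, from y = -150 to 100. Axes as the board's. It stops the far ends of panes and batten.
- cleat: Slanting cleat, a fixed strip 155 x 36 x 14 mm high on the board's left side. Origin: middle of the foot of its working face, about x = 32, y = 122 (2.5 mm either way) on the board. Its x runs along the face, away from the robot, turned -0.124 rad (1 in 8) from the board's x, so the gap narrows away from the robot; the strip fills its y from 0 to 36. The near end, x = -77 here, is the gap's mouth.
- pane_a_mid (a point): Centre of one leaded pane, stained glass framed in lead, 130 (x) by 70 (y) by 10 mm thick, 0.18 to 0.28 kg. It lies flat and loose on the board, long side along the board's x, a little askew. The three panes are alike, in any order in the row, several mm apart; all three slide together under 3 to 6 N at a lead edge.
- pane_b_mid (a point): Centre of a second, equal pane (see pane_a_mid).
- pane_c_mid (a point): Centre of a third, equal pane (see pane_a_mid).
- batten_mid (a point): Centre of the batten, a straight bar of pale wood 150 (x) by 24 (y) by 28 mm high, 0.07 kg, lying on the bench left or right of the board. Its place in the row: along the board's x, side against the last pane's edge, centred near x = 28 on the board, so that its far end is just short of the back fence.
- wedge_mid (a point): Centre (half length, width and height) of the wooden wedge on the bench, 160 mm long, 28 high, 0.1 to 0.16 kg. Its x points to the thin end. Flat side at y = -22 along its length (goes to the batten); slanting side, 1 in 8 like the cleat, at y = 32 at the thick end, 22 at half length, 12 at the thin end. Held by friction of about 0.6 it does not back out.
- wedge_tip (a point): Middle of the wedge's thin end (34 mm wide). In a closed row the wedge comes tight with this point near x = 40 to 90 on the board; before that it slides freely.
- wedge_butt (a point): Middle of the wedge's thick end (54 mm wide, 28 mm high), where it is driven: a level push of 15 to 20 N along the board's x locks it. Force that bears down or sideways is lost in friction and can hold the wedge askew; then slacken off and push again.
- brush_mid (a point): Middle of a flux brush 137 mm long and 10 mm thick lying across the board's apron. Leave it alone.
- offcut: Plain rectangular offcut block 125 x 42 x 28 mm on the left of the bench (not a wedge). Origin: under its middle. Leave it alone.
- nail_tin: Round open tin of nails, 72 mm across, 35 mm high, far right. Origin: under its middle. Leave it alone.
- flux_bottle: Upright bottle, 52 mm across, 115 mm high, far left. Origin: under its middle. Leave it alone.
- hammer: Hammer 240 mm long on the right of the bench. Origin: under its middle. Leave it alone.
- lead_knife: Lead knife 153 mm long, up to 68 mm wide and 23 mm high, left of the bench. Origin: under its middle. Leave it alone.
- grozing_pliers: Pliers 168 mm long, 74 mm wide, 16 mm high, far right. Origin: under its middle. Leave it alone.

How it is judged:
At the end, for the whole second after the job is handed in: Panes within 4 mm of their closed places and 0.035 rad of square; batten flat against the row (within 4.5 mm), far end near the back fence; wedge flat, thin end in the gap beyond x = 25 mm; wedge against batten, wedge against cleat and batten against pane each press with over 2 N ((y of pane_a_mid in the frame of board between -0.119 and -0.111 m or y of pane_b_mid in the frame of board between -0.119 and -0.111 m or y of pane_c_mid in the frame of board between -0.119 and -0.111 m) and (y of pane_a_mid in the frame of board between -0.049 and -0.041 m or y of pane_b_mid in the frame of board between -0.049 and -0.041 m or y of pane_c_mid in the frame of board between -0.049 and -0.041 m) and (y of pane_a_mid in the frame of board between 0.021 and 0.029 m or y of pane_b_mid in the frame of board between 0.021 and 0.029 m or y of pane_c_mid in the frame of board between 0.021 and 0.029 m) and angle between each of pane_a_mid, pane_b_mid, pane_c_mid, batten_mid, wedge_mid's own z axis and vertical below 0.05 rad and z of each of pane_a_mid, pane_b_mid, pane_c_mid in the frame of board below 0.027 m and angle between the y axis of each of pane_a_mid, pane_b_mid, pane_c_mid and the y axis of board, either way round below 0.035 rad and z of batten_mid in the frame of board between 0.028 and 0.036 m and z of wedge_mid in the frame of board between 0.028 and 0.036 m and y of batten_mid in the frame of board between 0.068 and 0.0765 m and x of batten_mid in the frame of board between 0 and 0.04 m and angle between the x axis of each of batten_mid, wedge_mid and the x axis of board, either way round below 0.035 rad and x of wedge_tip in the frame of board above 0.025 m and y of wedge_mid in the frame of board above 0.08 m and contact force between wedge and batten above 2 N and contact force between wedge and cleat above 2 N and (contact force between batten and pane_a above 2 N or contact force between batten and pane_b above 2 N or contact force between batten and pane_c above 2 N)); the robot touches nothing.
It fails at once if a bystander (brush, offcut, nail tin, bottle, hammer, knife, pliers) is shifted by more than 15 mm (distance of any of brush_mid, offcut, nail_tin, flux_bottle, hammer, lead_knife, grozing_pliers from where it was at the start of the episode above 0.015 m).
It fails at once if a pane is tipped up by more than 0.15 rad or lifted by more than 15 mm (angle between any of pane_a_mid, pane_b_mid, pane_c_mid's own z axis and vertical above 0.15 rad or z of any of pane_a_mid, pane_b_mid, pane_c_mid in the frame of board above 0.038 m).
It also fails if it takes over 72 s, if anything falls off the work surface, if the arm or the gripper's body presses on something with over 40 N, if the wrist force passes 120 N, or if a joint passes its speed limit or range.

### The arm

A 6-joint arm with a two-finger parallel gripper is mounted at the origin on the work surface. World frame = base frame: x ahead of the robot, y to its left, z up, the work surface at z = 0. Lengths are in m, angles in rad, forces in N, time in s.
With the tool pointing down it reaches from about 0.325 to 0.9 m from the base axis. Payload 6.1 kg.
Tool frame: the origin (TCP) lies midway between the tips of the shut fingers; the grasp point (between the pads) lies 19 mm behind it; z points along the fingers, y is the line along which they close (so a half turn about z gives the same grasp; the last joint's range is limited). The gripper opens to 85 mm and grips with 20 to 120 N. Pads are 22 mm wide; open, the fingers measure 114 mm over their backs; the gripper's body (76 mm by 85 mm) begins 54 mm behind the grasp point. The pads swing forward as they close: fully open they stand 13 mm farther back than shut.
Start: joints at [-1.382, 0.22, 1.526, -0, 1.395, -0.126], TCP at [0.194, -0.594, 0.231] pointing down, gripper open.
Joint ranges: [-2.98, 2.98], [-0.91, 2.08], [0.09, 2.57], [-1.24, 4.39], [0.2, 2.65], [-2.68, 2.68]. Speed limits (rad/s): [2.57, 2.57, 3.01, 3.14, 3.14, 3.14].

### API

Orientations are given as a rotation vector (axis times angle).
In Python, from plant import env gives the robot as it stands.
- The arm moves only by the tool arm_command, never from a script. Its argument "targets" is a list that holds one entry, the list of rows, each a list of 5 numbers: the finger opening in mm, from 0 to 85.4, then the shift along the tool's x, y, z in mm, then the turn about the tool's z in degrees. A call has 1 to 20 rows; each row is the pose to reach, as a shift and turn from the pose commanded when the call began, along the tool's axes at that moment; what a row does not reach only later rows make up. A row lasts 1/8 s, in which the tool goes at most 62.5 mm and 10.7 degrees, less where a joint would pass 70% of its speed; a pose out of reach is approached as far as the arm can. A call with a gripper value outside its range is refused whole. The fingers move at their own pace and stop on an object; "newtons" is the grip in N (left out, the last holds). Time passes only in rows, so rows that repeat a pose let the fingers close. It gives the time, the measured TCP pose, the force, the opening and the grip force at its end, in the units of the state.
- env.get_state(): the state, without advancing time (a new reading comes with each control period).
- env.capture(name): name is "scene" or "top" or "wrist"; returns a dict with "color" (400x640x3 uint8, red, green, blue), "fx", "fy", "cx", "cy" (pixels), "k1" (the pictures are not rectified: a ray, as slopes to the right and down, at radius r is drawn at 1 + k1 r^2 times it, then the intrinsics apply), "R" (3x3) and "t" (3): a world point X has camera coordinates R X + t; the wrist camera has in their place "T_tool_cam" (4x4, takes a point from camera to tool coordinates, whose origin is the TCP and whose axes are the flange's). Camera axes: x right, y down, z forward; pixel columns grow to the right and rows downward; lengths in m; the calibration is good to about 2 mm. A picture is of the moment at which its call begins: read the wrist's pose just before it. There is no depth.
- env.job_done(): hands the job in; it is judged then, once.
The state is a dict: "time": time; "qpos": joint angles; "qvel": joint speeds; "joint_torque": joint torques, N m; "tcp_pos": TCP position; "tool_rot": TCP orientation; "force": force on the tool from outside, world axes, zero at the start; "torque": the same for the moment, N m; "opening": finger opening in m; "grip_force": force on a finger pad.
Only numpy, scipy, OpenCV 4.12 (cv2) and the standard library are available. Lean on these libraries where they do the work, as an engineer would, in place of code of your own. Each camera call takes 0.05 s, during which the arm holds its last target. There are 200 camera calls.

## Working session

There is one attempt and no reset: what is moved stays moved. The work goes in short steps, Python scripts to look and compute and a tool call to move; the robot and the scene stay as the last step left them, time stands still between calls to the robot, and variables do not carry over. Pictures are saved under pics/ and viewed, at most 10 in all, crops included, and the job is handed in when it is done.

Besides the shell and the picture viewer there is one more tool, called as name(argument=value, ...) on one line, values as JSON. arm_command: Moves the arm, as the interface text tells. Its arguments: {"type":"object","properties":{"targets":{"type":"array"},"newtons":{"type":"number"}},"required":["targets"]}

```bash
ls; mkdir -p pics; cat > h.py <<'E'
import numpy as np, cv2
from plant import env
def cap(n):
    s=env.get_state(); d=env.capture(n)
    if n=='wrist':
        from scipy.spatial.transform import Rotation as Ro
        T=np.eye(4);T[:3,:3]=Ro.from_rotvec(s['tool_rot']).as_matrix();T[:3,3]=s['tcp_pos']
        W=T@np.array(d['T_tool_cam']); d['R']=W[:3,:3].T; d['t']=-W[:3,:3].T@W[:3,3]
    return d
def save(d,n): cv2.imwrite(n,d['color'][:,:,::-1])
def KD(d): return np.array([[d['fx'],0,d['cx']],[0,d['fy'],d['cy']],[0,0,1.]]),np.array([d['k1'],0,0,0,0.])
def ray(d,px,z):
    K,D=KD(d); u=cv2.undistortPoints(np.array(px,float).reshape(-1,1,2),K,D).reshape(-1,2)
    R=np.array(d['R']);t=np.array(d['t']); c=-R.T@t
    v=np.c_[u,np.ones(len(u))]@R
    return c+v*((z-c[2])/v[:,2])[:,None]
def proj(d,P):
    K,D=KD(d); return cv2.projectPoints(np.array(P,float).reshape(-1,1,3),cv2.Rodrigues(np.array(d['R']))[0],np.array(d['t'],float),K,D)[0].reshape(-1,2)
E
python3 - <<'E'
from h import *
import pickle
for n in('top','scene'):
    d=cap(n); save(d,f'pics/{n}0.png'); pickle.dump(d,open(n+'0.pkl','wb')); print(n,d['fx'],d['k1'],-np.array(d['R']).T@d['t'])
print(env.get_state())
E
```

```text
pics
top 458.51605693203953 0.027196493110555317 [ 0.39687727 -0.00266313  1.4353641 ]
scene 466.3628302642076 -0.13387065590643907 [1.34469325 0.73610749 0.91741251]
{'time': 0.1, 'qpos': array([-1.38208376e+00,  2.21180598e-01,  1.52753731e+00, -5.50964339e-06,
        1.39470032e+00, -1.26110239e-01]), 'qvel': array([-6.89192434e-04, -2.30081524e-03, -3.28094733e-03,  1.12163072e-03,
       -9.62552936e-06,  9.73658661e-05]), 'joint_torque': array([ 1.58756782e-03, -4.98241603e+01, -3.90546477e+01, -1.25159017e-04,
        5.62352972e-03,  9.01662958e-06]), 'tcp_pos': array([ 0.19341153, -0.59372549,  0.23026649]), 'tool_rot': array([-3.10094902e+00, -4.92198278e-01,  9.82030051e-05]), 'force': array([-0.0622107 , -0.2293474 ,  0.01680849]), 'torque': array([-0.01222752,  0.01027318,  0.01279418]), 'grip_force': 0.0, 'opening': 0.08530159544702594}
```

View pics/top0.png

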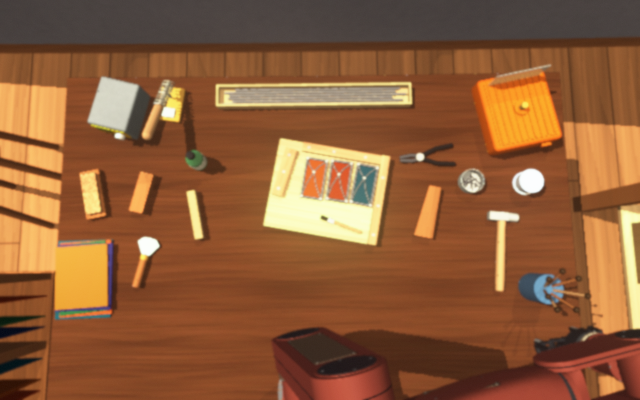

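View pics/scene0.png

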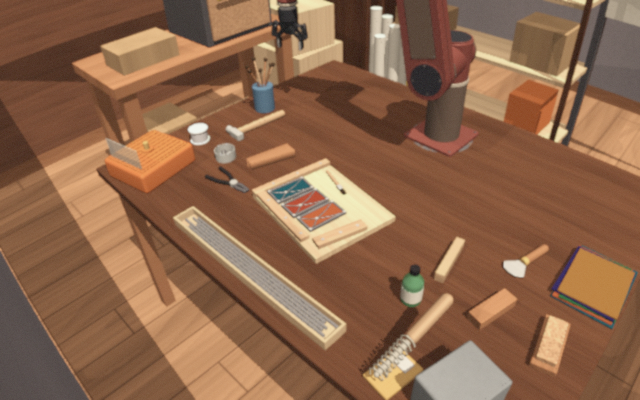

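The top view shows the board at about (330,192) turned slightly, with panes at (314,180), (340,182) and (366,185). The wedge is at (428,212) with its thin end up, the batten at (195,215), the offcut at (142,193) and the brush at (342,225). I'll measure next.

```bash
python3 - <<'E'
from h import *
import pickle
d=pickle.load(open('top0.pkl','rb')); im=d['color']; 
big=cv2.resize(im[120:260,170:470],(0,0),fx=2.6,fy=2.6,interpolation=cv2.INTER_CUBIC); cv2.imwrite('pics/topcrop.png',big[:,:,::-1])
hsv=cv2.cvtColor(im,cv2.COLOR_RGB2HSV)
for n,p in dict(board=(300,225),batten=(195,215),wedge=(428,212),cleat=(286,172),paneR=(312,175),paneB=(366,188),bench=(240,280)).items(): print(n,hsv[p[1],p[0]],im[p[1],p[0]])
def seg(seedpx,z,tol=25):
    m=np.zeros((402,642),np.uint8)
    lab=im.copy(); cv2.floodFill(lab,m,seedpx,(0,0,0),(tol,)*3,(tol,)*3,cv2.FLOODFILL_FIXED_RANGE|cv2.FLOODFILL_MASK_ONLY|255<<8)
    m=m[1:-1,1:-1]; c=max(cv2.findContours(m,0,2)[0],key=cv2.contourArea); return cv2.minAreaRect(c),c
for n,s,z in(('wedge',(428,212),.028),('batten',(195,215),.028)):
    r,c=seg(s,z,45); b=cv2.boxPoints(r); w=ray(d,b,z); print(n,r,'\n',w.round(4),np.linalg.norm(w-np.roll(w,1,0),axis=1).round(4),ray(d,[r[0]],z))
m=((hsv[:,:,2]>140)&(hsv[:,:,0]>14)).astype(np.uint8)*255
m[:130]=0;m[250:]=0;m[:,:255]=0;m[:,400:]=0
c=max(cv2.findContours(m,0,2)[0],key=cv2.contourArea);r=cv2.minAreaRect(c);w=ray(d,cv2.boxPoints(r),.018)
print('board',r,w.round(4),np.linalg.norm(w-np.roll(w,1,0),axis=1).round(4),ray(d,[r[0]],.018))
E
```

```text
board [ 30  54 252] [252 252 199]
batten [ 26  91 251] [251 240 161]
wedge [ 16 165 247] [247 170  87]
cleat [ 25  93 251] [251 236 159]
paneR [ 11 136 214] [214 141 100]
paneB [ 73  34 120] [104 120 111]
bench [ 11 182 129] [129  70  37]
wedge ((427.7115478515625, 210.94229125976562), (17.454336166381836, 51.38242721557617), 11.309932708740234) 
 [[ 0.4595 -0.3016  0.028 ]
 [ 0.615  -0.3388  0.028 ]
 [ 0.6037 -0.3912  0.028 ]
 [ 0.4486 -0.3533  0.028 ]] [0.0528 0.1599 0.0536 0.1596] [[ 0.53112606 -0.34611404  0.028     ]]
batten ((194.23025512695312, 214.19908142089844), (47.84702682495117, 7.753188610076904), 80.13418579101562) 
 [[0.6006 0.3981 0.028 ]
 [0.6045 0.3747 0.028 ]
 [0.4586 0.3463 0.028 ]
 [0.4549 0.3694 0.028 ]] [0.1485 0.0238 0.1486 0.0235] [[0.52914845 0.37206444 0.028     ]]
board ((325.9324035644531, 192.9053955078125), (116.88768005371094, 95.8446044921875), 9.462322235107422) [[ 0.477   0.1698  0.018 ]
 [ 0.7758  0.1212  0.018 ]
 [ 0.7095 -0.2421  0.018 ]
 [ 0.4142 -0.1842  0.018 ]] [0.3596 0.3027 0.3693 0.3009] [[ 0.59206483 -0.03403539  0.018     ]]
```

View pics/topcrop.png

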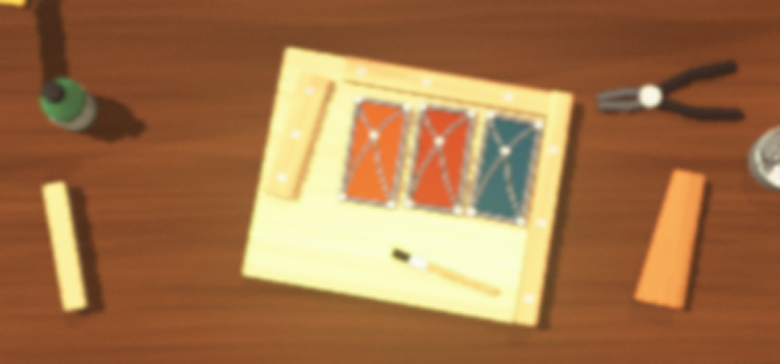

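The crop confirms the layout: orange, red and teal panes from left to right, and the wedge on the right with its thin end away from the robot. I'll move the wrist camera over the board.

```bash
cat >> h.py <<'E'
def go(x,y,z,yaw):  # shift/turn from the measured pose to a world pose (tool down, yaw of tool x)
    from scipy.spatial.transform import Rotation as Ro
    s=env.get_state(); R=Ro.from_rotvec(s['tool_rot']).as_matrix(); p=s['tcp_pos']
    y0=np.arctan2(R[1,0],R[0,0]); dy=(yaw-y0+np.pi)%(2*np.pi)-np.pi
    return (R.T@(np.array([x,y,z])-p)*1000).round(1), 'turn',round(-np.degrees(dy),1)
E
python3 -c "
from h import *
print(go(.53,-.02,.38,1.40)); d=cap('wrist'); print(d['T_tool_cam'],d['fx'],d['k1'],-d['R'].T@d['t'])"
```

```text
(array([ 497.7, -441.6, -148.8]), 'turn', np.float64(-62.2))
[[ 6.38301068e-04 -9.46936574e-01 -3.21419846e-01  8.19807005e-02]
 [ 9.99998106e-01  1.19548152e-03 -1.53613824e-03 -5.44740360e-04]
 [ 1.83887697e-03 -3.21418256e-01  9.46935543e-01 -1.43455711e-01]
 [ 0.00000000e+00  0.00000000e+00  0.00000000e+00  1.00000000e+00]] 308.62671439254643 -0.0031483326554117273 [ 0.27124417 -0.5680794   0.37374134]
```

```bash
python3 -c "
from h import *
print(go(.57,.02,.25,1.40))"
```

```text
(array([ 548.2, -467.1,  -18.8]), 'turn', np.float64(-62.2))
```

arm_command(targets=[[[85,548,-467,-19,-62],[85,548,-467,-19,-62],[85,548,-467,-19,-62],[85,548,-467,-19,-62],[85,548,-467,-19,-62],[85,548,-467,-19,-62],[85,548,-467,-19,-62],[85,548,-467,-19,-62],[85,548,-467,-19,-62],[85,548,-467,-19,-62],[85,548,-467,-19,-62],[85,548,-467,-19,-62],[85,548,-467,-19,-62],[85,548,-467,-19,-62],[85,548,-467,-19,-62]]])

```text
time: 2.02
tcp_pos: [0.5695, 0.0183, 0.2502]
tool_rot: [-2.407, -2.018, 0.001]
force: [0.4, -0.4, -0.3]
opening: 0.0849
grip_force: 0.0
```

```bash
python3 -c "
from h import *
import pickle
d=cap('wrist');save(d,'pics/w1.png');pickle.dump(d,open('w1.pkl','wb'));s=env.get_state();print(s['time'],s['tcp_pos'],s['qpos'])"
```

```text
2.075 [0.56956943 0.01829272 0.25031596] [-1.06145143e-01  7.70095257e-02  1.65054762e+00 -2.02147239e-04
  1.41416591e+00  6.94539728e-02]
```

View pics/w1.png

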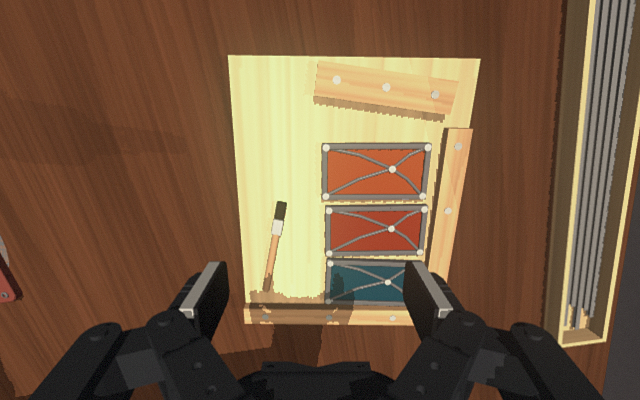

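The wrist view shows the board's front-left corner at (229,55) and its far-left corner at (480,58). The cleat runs from (316,63) to (458,120). The orange pane is at about (321–433, 143–201), red at (325–428, 205–257) and teal below, with the brush at (272,245).

```bash
python3 - <<'E'
from h import *
import pickle
d=pickle.load(open('w1.pkl','rb')); im=d['color'].astype(float); b=cv2.GaussianBlur(im,(3,3),0)[:,:,1]
def edge(v): # subpixel location of strongest step
    g=np.abs(np.gradient(v)); i=int(g.argmax()); w=slice(max(i-2,0),i+3); return (np.arange(len(v))[w]*g[w]).sum()/g[w].sum()
fe=[(210+edge(b[r,210:262]),r) for r in range(70,260,6)]
le=[(c,35+edge(b[35:72,c])) for c in range(240,470,6)]
def line(px,z):
    P=ray(d,px,z)[:,:2].astype(np.float32); v=cv2.fitLine(P,cv2.DIST_HUBER,0,.001,.001).ravel(); 
    res=np.abs((P-v[2:])@[-v[1],v[0]]); return v[2:],v[:2],res.mean()
fp,fv,fr=line(fe,.018); lp,lv,lr=line(le,.018)
lv=lv*np.sign(lv[0]); fv=fv*np.sign(fv[1])
print('yaw from left edge',np.arctan2(lv[1],lv[0]),'from front',np.arctan2(-fv[0],fv[1]),fr,lr)
yaw=(np.arctan2(lv[1],lv[0])+np.arctan2(-fv[0],fv[1]))/2
A=np.array([fv,-lv]).T; k=np.linalg.solve(A,lp-fp); corner=fp+k[0]*fv
ex=np.array([np.cos(yaw),np.sin(yaw)]);ey=np.array([-ex[1],ex[0]])
O=corner+.14*ex-.175*ey
print('corner',corner,'origin',O,'yaw',yaw)
np.save('board.npy',[*O,yaw])
def B(px,z): return np.c_[(ray(d,px,z)[:,:2]-O)@ex,(ray(d,px,z)[:,:2]-O)@ey]*1000
print('far-left corner',B([(480,58)],.018),'right front edge of fence',B([(245,325)],.032))
print('orange',B([(321,143),(432,143),(434,201),(321,201)],.028).round(0).tolist())
print('red',B([(325,205),(428,205),(426,257),(328,257)],.028).round(0).tolist())
print('cleat top face edge',B([(314,104),(443,120)],.018).round(1).tolist(), 'brush',B([(266,289),(281,202)],.02).round(0).tolist())
E
```

```text
yaw from left edge -0.18742727 from front -0.18645234 4.8928625e-05 6.788081e-05
corner [0.49396712 0.16121815] origin [ 0.59900373 -0.03675233] yaw -0.1869398
far-left corner [[140.71720143 174.9177054 ]] right front edge of fence [[-138.80333917 -179.04789549]]
orange [[-34.0, 80.0], [96.0, 82.0], [108.0, 10.0], [-33.0, 8.0]]
red [[-28.0, 3.0], [101.0, 5.0], [108.0, -69.0], [-22.0, -70.0]]
cleat top face edge [[-43.2, 123.8], [109.2, 107.7]] brush [[-108.0, -127.0], [-84.0, 4.0]]
```

```bash
cat >> h.py <<'E'
def bw(bx,by):  # board mm -> world m
    X,Y,a=np.load('board.npy'); return X+(bx*np.cos(a)-by*np.sin(a))/1e3, Y+(bx*np.sin(a)+by*np.cos(a))/1e3
def gob(bx,by,z,rel): return go(*bw(bx,by),z,np.load('board.npy')[2]+rel)
def here():
    s=env.get_state(); X,Y,a=np.load('board.npy'); p=(s['tcp_pos'][:2]-[X,Y])*1e3
    return 'board',[round(p@[np.cos(a),np.sin(a)],1),round(p@[-np.sin(a),np.cos(a)],1),round(s['tcp_pos'][2]*1e3,1)]
E
python3 -c "
from h import *
print(gob(31,100,.0205,np.pi/2),here())"
```

```text
(array([ 50.6,  70.8, 229.8]), 'turn', np.float64(0.7)) ('board', [np.float64(-39.2), np.float64(48.6), np.float64(250.3)])
```

arm_command(targets=[[[45,51,71,60,0.7],[45,51,71,100,0.7],[45,51,71,160,0.7],[45,51,71,200,0.7],[45,51,71,220,0.7],[45,51,71,229,0.7],[45,51,71,229,0.7],[45,51,71,229,0.7]]])

```text
time: 3.08
tcp_pos: [0.6506, 0.0572, 0.0239]
tool_rot: [2.416, 2.004, 0.005]
force: [0.7, 0.2, -0.3]
opening: 0.045
grip_force: 0.0
```

```bash
python3 -c "
from h import *
print(here());d=cap('wrist');save(d,'pics/w2.png')"
```

```text
('board', [np.float64(33.2), np.float64(101.9), np.float64(23.9)])
```

View pics/w2.png

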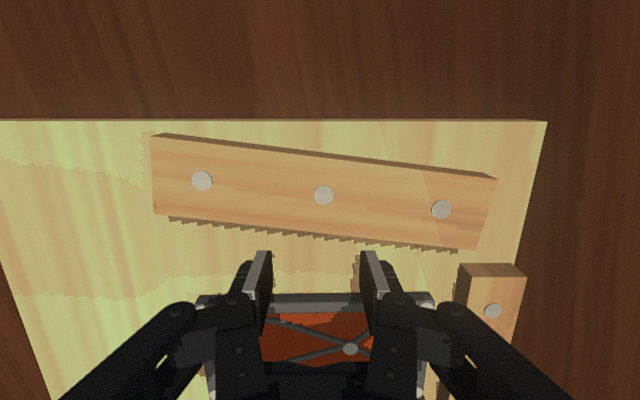

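The fingers stand between the cleat and the orange pane, clear of both. I'll go a little lower, then push.

arm_command(targets=[[[45,0,0,2,0],[45,0,0,2,0],[45,0,0,2,0]]])

```text
time: 3.5
tcp_pos: [0.6487, 0.0574, 0.0194]
tool_rot: [-2.418, -2.005, 0.0]
force: [-0.2, -0.4, 0.1]
opening: 0.0453
grip_force: 0.0
```

```bash
python3 -c "
from h import *
print(here(),gob(31,70,.0195,np.pi/2))"
```

```text
('board', [np.float64(31.3), np.float64(101.8), np.float64(19.4)]) (array([-31.8,  -0.3,  -0.1]), 'turn', np.float64(0.1))
```

arm_command(targets=[[[45,-4,0,0,0],[45,-8,0,0,0],[45,-11,0,0,0],[45,-14,0,0,0],[45,-17,0,0,0],[45,-20,0,0,0],[45,-23,0,0,0],[45,-26,0,0,0],[45,-26,0,0,0]]])

```text
time: 4.62
tcp_pos: [0.6438, 0.0315, 0.0193]
tool_rot: [2.418, 2.005, -0.0]
force: [0.5, 2.0, -0.8]
opening: 0.0451
grip_force: 0.4
```

arm_command(targets=[[[45,-2,0,0,0],[45,-4,0,0,0],[45,-4,0,0,0]]])

```text
time: 5.0
tcp_pos: [0.6431, 0.028, 0.0193]
tool_rot: [-2.418, -2.005, 0.0]
force: [0.2, 2.9, 0.1]
opening: 0.0451
grip_force: 1.4
```

arm_command(targets=[[[45,-1.5,0,0,0],[45,-3,0,0,0],[45,-3,0,0,0]]])

```text
time: 5.38
tcp_pos: [0.643, 0.026, 0.0194]
tool_rot: [-2.418, -2.005, -0.003]
force: [1.9, 6.1, -0.9]
opening: 0.0451
grip_force: 3.6
```

arm_command(targets=[[[45,-1.5,0,0,0],[45,-3,0,0,0],[45,-3,0,0,0]]])

```text
time: 5.75
tcp_pos: [0.643, 0.0257, 0.0197]
tool_rot: [-2.416, -2.004, -0.008]
force: [3.2, 14.9, -0.6]
opening: 0.045
grip_force: 8.3
```

```bash
python3 -c "
from h import *
s=env.get_state();print(here(),s['force'],s['time'])"
```

```text
('board', [np.float64(31.6), np.float64(69.6), np.float64(19.7)]) [ 3.19918206 14.88781658 -0.55575743] 5.75
```

```bash
python3 -c "
from h import *
print(go(.529,.372,.17,.193))"
```

```text
(array([ 320. , -175.9, -148.7]), 'turn', np.float64(68.3))
```

arm_command(targets=[[[45,12,0,0,0],[45,14,0,-50,0],[45,14,0,-110,0],[85,322,-176,-150,68],[85,322,-176,-150,68],[85,322,-176,-150,68],[85,322,-176,-150,68],[85,322,-176,-150,68],[85,322,-176,-150,68],[85,322,-176,-150,68],[85,322,-176,-150,68],[85,322,-176,-150,68],[85,322,-176,-150,68]]])

```text
time: 7.38
tcp_pos: [0.5292, 0.37, 0.1692]
tool_rot: [3.126, 0.31, -0.0]
force: [-0.1, -0.6, -0.3]
opening: 0.0851
grip_force: 0.0
```

```bash
python3 - <<'E'
from h import *
d=cap('wrist');save(d,'pics/w3.png')
hsv=cv2.cvtColor(d['color'],cv2.COLOR_RGB2HSV)
px=proj(d,[[.529,.372,.028]])[0].round().astype(int); print(px,hsv[px[1],px[0]])
m=((hsv[:,:,2]>150)&(hsv[:,:,0]>17)&(hsv[:,:,0]<40)).astype(np.uint8)*255
for c in cv2.findContours(m,0,2)[0]:
    if cv2.contourArea(c)>1500:
        r=cv2.minAreaRect(c); w=ray(d,cv2.boxPoints(r),.028); print(r,w.round(4).tolist(),np.linalg.norm(w-np.roll(w,1,0),axis=1).round(4))
s=env.get_state();print(s['tcp_pos'],s['time'],s['qpos'])
E
```

```text
[314 186] [ 22  99 242]
((165.80001831054688, 234.60003662109375), (52.771202087402344, 49.1934928894043), 63.43495178222656) [[0.4569, 0.5433, 0.028], [0.489, 0.5014, 0.028], [0.4421, 0.4749, 0.028], [0.407, 0.5184, 0.028]] [0.0558 0.0528 0.0538 0.056 ]
((316.0, 180.0), (152.0, 26.0), 90.0) [[0.6009, 0.3965, 0.028], [0.6055, 0.3741, 0.028], [0.4585, 0.3425, 0.028], [0.4532, 0.3689, 0.028]] [0.1504 0.0229 0.1503 0.027 ]
((575.0, 176.5), (259.0, 128.0), 90.0) [[0.6797, 0.235, 0.028], [0.701, 0.1301, 0.028], [0.4652, -0.0061, 0.028], [0.4375, 0.1328, 0.028]] [0.2629 0.107  0.2724 0.1417]
[0.52915788 0.37011227 0.1692219 ] 7.425 [ 4.88443060e-01  3.16534268e-01  1.52920836e+00 -2.33851390e-04
  1.29604871e+00  1.86202595e+00]
```

View pics/w3.png

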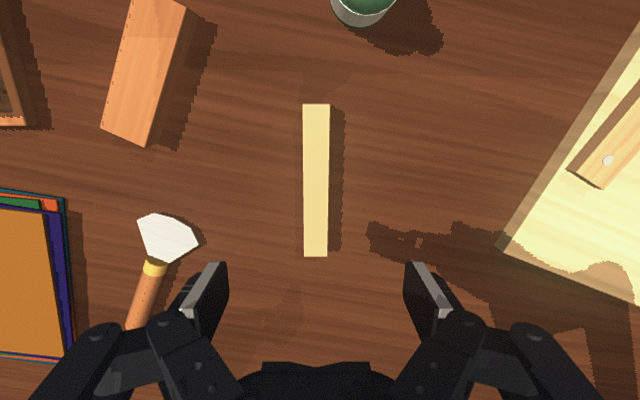

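The batten at (316,180) stands between the fingers and is aligned with the tool. Its centre is (0.530, 0.3705), and its size checks at 150 × 25 mm.

arm_command(targets=[[[60,0,0,50,0],[50,0,0,100,0],[50,0,0,140,0],[50,0,0,154,0],[50,0,0,156,0],[50,0,0,156,0],[20,0,0,156,0],[20,0,0,156,0],[20,0,0,156,0],[20,0,0,156,0],[20,0,0,156,0]]], newtons=40)

```text
time: 8.8
tcp_pos: [0.53, 0.3718, 0.0153]
tool_rot: [-3.125, -0.31, -0.005]
force: [-0.3, -0.3, 5.7]
opening: 0.0226
grip_force: 40.4
```

```bash
python3 -c "
from h import *
s=env.get_state(); p=s['tcp_pos'];print(p)
# lift, then over board: batten centre == tool xy +~0
print(go(p[0],p[1],.11,.198),gob(25,86,.10,0),gob(25,86,.033,0))"
```

```text
[0.5300015  0.37175461 0.01532026]
(array([  0.3,  -0.1, -94.7]), 'turn', np.float64(-0.0)) (array([ 43. , 343.7, -84.9]), 'turn', np.float64(22.1)) (array([ 42.8, 343.8, -17.9]), 'turn', np.float64(22.1))
```

arm_command(targets=[[[20,0,0,-50,0],[20,0,0,-85,0],[20,43,344,-85,22],[20,43,344,-85,22],[20,43,344,-85,22],[20,43,344,-85,22],[20,43,344,-85,22],[20,43,344,-85,22],[20,43,344,-85,22],[20,43,344,-85,22],[20,43,344,-85,22],[20,43,344,-85,22],[20,43,344,-85,22],[20,43,344,-85,22]]])

```text
time: 10.55
tcp_pos: [0.6384, 0.0425, 0.0983]
tool_rot: [3.128, -0.291, 0.0]
force: [-0.1, 0.2, -1.4]
opening: 0.0231
grip_force: 39.6
```

```bash
python3 - <<'E'
from h import *
print(here(),env.get_state()['tcp_pos'],gob(25,82,.036,0))
d=cap('wrist')
hsv=cv2.cvtColor(d['color'],cv2.COLOR_RGB2HSV); px=proj(d,[[*bw(40,86),.112]]).round(); print(px)
big=cv2.resize(d['color'],(800,500)); cv2.imwrite('pics/w4.png',big[:,:,::-1])
X,Y,a=np.load('board.npy')
def B(px,z):
    P=(ray(d,px,z)[:,:2]-[X,Y])*1e3; return np.c_[P@[np.cos(a),np.sin(a)],P@[-np.sin(a),np.cos(a)]]
import pickle; pickle.dump(d,open('w4.pkl','wb'))
E
```

```text
('board', [np.float64(24.0), np.float64(85.2), np.float64(98.3)]) [0.6384209  0.04254458 0.0983222 ] (array([ 1. ,  3.2, 62.3]), 'turn', np.float64(0.1))
[[315. 245.]]
```

View pics/w4.png

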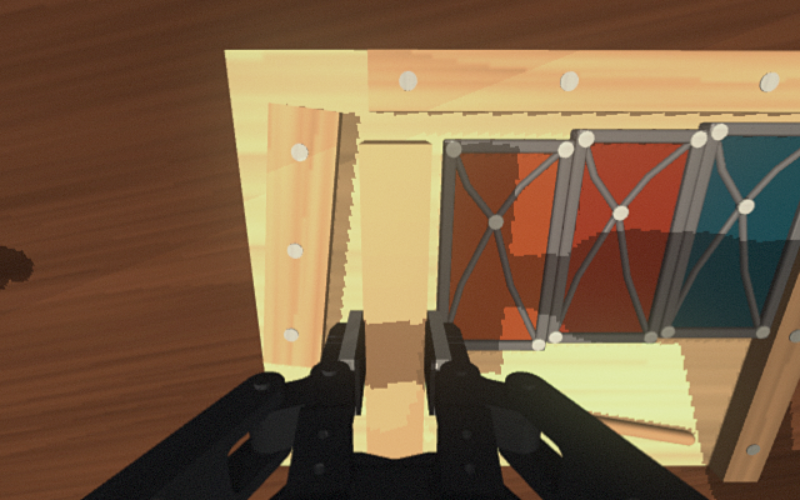

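The panes are closed up and square. The batten is held straight between the cleat and the orange pane, so I'll lower it.

arm_command(targets=[[[20,1,4,30,0],[20,1,4,50,0],[20,1,4,60,0],[20,1,4,65,0],[20,1,4,66,0],[20,1,4,66,0]]])

```text
time: 11.35
tcp_pos: [0.6393, 0.0382, 0.0333]
tool_rot: [-3.128, 0.292, -0.002]
force: [-2.2, -0.3, 4.4]
opening: 0.0227
grip_force: 40.1
```

```bash
python3 -c "
from h import *
print(here(),gob(25,72,.0333,0))"
```

```text
('board', [np.float64(25.7), np.float64(81.1), np.float64(33.3)]) (array([-0.7,  9.1,  0. ]), 'turn', np.float64(0.1))
```

arm_command(targets=[[[20,0,3,0,0],[20,0,6,0,0],[20,0,8,0,0],[20,0,9,0,0],[20,0,10,0,0],[20,0,10,0,0]]])

```text
time: 12.1
tcp_pos: [0.638, 0.0284, 0.0333]
tool_rot: [-3.127, 0.292, -0.004]
force: [0.7, 2.8, 5.7]
opening: 0.0231
grip_force: 40.4
```

```bash
python3 -c "
from h import *
print(here(),env.get_state()['force'])"
```

```text
('board', [np.float64(26.2), np.float64(71.2), np.float64(33.3)]) [0.72131884 2.80679229 5.65618368]
```

arm_command(targets=[[[20,0,2,0,0],[20,0,3,0,0],[20,0,3,0,0]]])

```text
time: 12.48
tcp_pos: [0.6379, 0.0279, 0.0334]
tool_rot: [-3.124, 0.292, -0.005]
force: [2.6, 11.6, 4.3]
opening: 0.023
grip_force: 40.4
```

```bash
python3 -c "
from h import *
print(here(),env.get_state()['force'])"
```

```text
('board', [np.float64(26.2), np.float64(70.8), np.float64(33.4)]) [ 2.58368729 11.58859006  4.25696795]
```

```bash
python3 -c "
from h import *
print(go(.531,-.346,.17,-.237))"
```

```text
(array([ -35.4,  386.6, -138.5]), 'turn', np.float64(2.9))
```

arm_command(targets=[[[23,0,-1,0,0],[36,0,-2,0,0],[36,0,-2,0,0],[36,0,-2,-30,0],[36,0,-2,-90,0],[85,-35,384,-139,3],[85,-35,384,-139,3],[85,-35,384,-139,3],[85,-35,384,-139,3],[85,-35,384,-139,3],[85,-35,384,-139,3],[85,-35,384,-139,3],[85,-35,384,-139,3],[85,-35,384,-139,3]]])

```text
time: 14.22
tcp_pos: [0.531, -0.344, 0.1705]
tool_rot: [-3.118, 0.372, 0.002]
force: [0.2, 0.4, -0.3]
opening: 0.0849
grip_force: 0.0
```

```bash
python3 - <<'E'
from h import *
d=cap('wrist');save(d,'pics/w5.png')
hsv=cv2.cvtColor(d['color'],cv2.COLOR_RGB2HSV)
px=proj(d,[[.531,-.346,.028]])[0].round().astype(int); print(px,hsv[px[1]-5:px[1]+6:5,px[0]])
h,s_,v=[hsv[:,:,i].astype(int) for i in range(3)]
h0=hsv[px[1],px[0]].astype(int)
m=((v>150)&(abs(h-h0[0])<5)&(abs(s_-h0[1])<50)).astype(np.uint8)*255
for c in cv2.findContours(m,0,2)[0]:
    if cv2.contourArea(c)>2500:
        q=cv2.approxPolyDP(c,6,True).reshape(-1,2); print(cv2.minAreaRect(c),q.tolist()); w=ray(d,q,.028);print(w.round(4).tolist(),np.linalg.norm(w-np.roll(w,1,0),axis=1).round(4))
s=env.get_state();print(s['tcp_pos'],s['time'],s['qpos'])
E
```

```text
[318 185] [[ 12 153 229]
 [ 13 153 228]
 [ 12 156 222]]
((321.5910339355469, 177.0364990234375), (51.09352493286133, 164.65972900390625), 0.8069294095039368) [[347, 96], [309, 97], [295, 259], [346, 258]]
[[0.6042, -0.3895, 0.028], [0.6112, -0.3569, 0.028], [0.4588, -0.3039, 0.028], [0.4475, -0.356, 0.028]] [0.1602 0.0333 0.1614 0.0533]
[ 0.53117837 -0.34374292  0.170624  ] 14.275 [-6.99099197e-01  2.86318200e-01  1.56389388e+00  3.73550198e-04
  1.29278137e+00  1.10831130e+00]
```

View pics/w5.png

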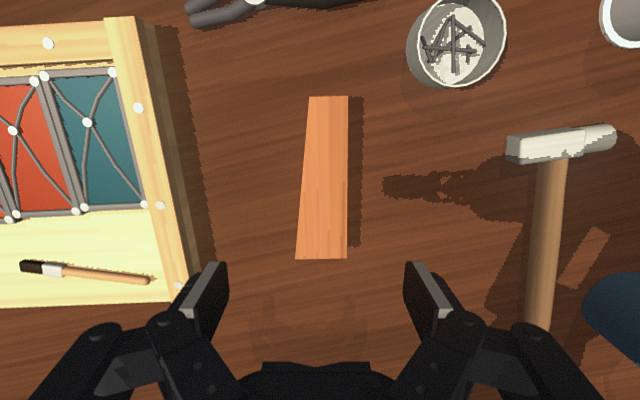

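The wedge corners are (309,97), (347,96), (346,258) and (295,259), and the widths check at 33 and 53 mm. The flat side faces right, toward the batten's final side, and the wedge's yaw is −0.211.

```bash
python3 -c "
from h import *
print(go(.5255,-.3505,.008,-.273))"
```

```text
(array([ -3.8,   8.1, 162.6]), 'turn', np.float64(2.1))
```

arm_command(targets=[[[85,-4,8,60,2.1],[85,-4,8,110,2.1],[75,-4,8,145,2.1],[75,-4,8,160,2.1],[75,-4,8,163,2.1],[75,-4,8,163,2.1],[40,-4,8,163,2.1],[40,-4,8,163,2.1],[40,-4,8,163,2.1],[40,-4,8,163,2.1],[40,-4,8,163,2.1]]], newtons=40)

```text
time: 15.65
tcp_pos: [0.5261, -0.3532, 0.0103]
tool_rot: [3.111, -0.431, 0.004]
force: [-0.5, 1.8, 5.4]
opening: 0.0441
grip_force: 41.0
```

arm_command(targets=[[[40,0,0,-30,0],[40,0,0,-70,0],[40,0,0,-100,0],[40,0,0,-100,0],[40,0,0,-100,0]]])

```text
time: 16.27
tcp_pos: [0.5245, -0.352, 0.1073]
tool_rot: [-3.111, 0.431, 0.002]
force: [-0.6, 0.3, -1.7]
opening: 0.0443
grip_force: 41.3
```

```bash
cat > wl.py <<'E'
from h import *
def wedge(z):  # top-face long edges by column scan, in world; returns tool-relative geometry
    d=cap('wrist'); hsv=cv2.cvtColor(d['color'],cv2.COLOR_RGB2HSV).astype(int)
    m=((hsv[:,:,2]>120)&(abs(hsv[:,:,0]-12)<5)&(abs(hsv[:,:,1]-153)<55)).astype(np.uint8)*255
    n,l,st,ce=cv2.connectedComponentsWithStats(m); 
    out=[]
    for i in range(1,n):
        if st[i,4]>800 and abs(ce[i][0]-320)<60:
            c=cv2.findContours((l==i).astype(np.uint8),0,2)[0][0]; q=cv2.approxPolyDP(c,5,True).reshape(-1,2); out.append((q.tolist(),ray(d,q,z).round(4).tolist()))
    return d,out
E
python3 -c "
from wl import *
s=env.get_state();print(s['tcp_pos'],s['opening'],here())
d,o=wedge(s['tcp_pos'][2]+.019); cv2.imwrite('pics/w6.png',cv2.resize(d['color'],(800,500))[:,:,::-1])
for q in o: print(q)"
```

```text
[ 0.52448426 -0.35203824  0.10731105] 0.04430269897547107 ('board', [np.float64(-14.6), np.float64(-323.6), np.float64(107.3)])
([[415, 0], [285, 34], [281, 30], [302, 22], [282, 28], [278, 23], [350, 0], [306, 0], [199, 40], [193, 34], [187, 45], [158, 44], [153, 52], [149, 46], [130, 58], [141, 89], [180, 77], [187, 84], [198, 75], [274, 66], [406, 25]], [[0.6245, -0.416, 0.1263], [0.6267, -0.3692, 0.1263], [0.6283, -0.3682, 0.1263], [0.6287, -0.3762, 0.1263], [0.6288, -0.3688, 0.1263], [0.6307, -0.3679, 0.1263], [0.6306, -0.3942, 0.1263], [0.6348, -0.3795, 0.1263], [0.6333, -0.3387, 0.1263], [0.6357, -0.3374, 0.1263], [0.633, -0.3339, 0.1263], [0.6361, -0.3238, 0.1263], [0.6342, -0.3209, 0.1263], [0.6364, -0.3204, 0.1263], [0.6347, -0.3119, 0.1263], [0.6238, -0.311, 0.1263], [0.6236, -0.327, 0.1263], [0.6207, -0.3285, 0.1263], [0.6225, -0.3338, 0.1263], [0.6177, -0.3621, 0.1263], [0.6177, -0.4116, 0.1263]])
([[405, 60], [337, 80], [330, 73], [327, 81], [321, 75], [269, 90], [267, 106], [266, 91], [239, 106], [246, 98], [246, 104], [253, 98], [258, 105], [229, 115], [227, 122], [21
[... 1519 characters left out ...]
63], [0.5749, -0.3303, 0.1263], [0.5725, -0.3307, 0.1263], [0.5724, -0.3261, 0.1263], [0.5704, -0.3367, 0.1263], [0.5651, -0.3284, 0.1263], [0.5676, -0.328, 0.1263], [0.5667, -0.3211, 0.1263], [0.564, -0.3271, 0.1263], [0.5627, -0.2982, 0.1263], [0.5433, -0.2951, 0.1263], [0.543, -0.3217, 0.1263], [0.5479, -0.3363, 0.1263], [0.485, -0.3151, 0.1263], [0.4746, -0.3397, 0.1263], [0.4721, -0.3637, 0.1263], [0.5646, -0.385, 0.1263], [0.5669, -0.383, 0.1263], [0.5785, -0.3894, 0.1263], [0.5834, -0.3881, 0.1263], [0.5831, -0.3904, 0.1263], [0.5978, -0.3953, 0.1263], [0.5966, -0.3899, 0.1263], [0.599, -0.3897, 0.1263], [0.5994, -0.4079, 0.1263], [0.6027, -0.4025, 0.1263], [0.6037, -0.4091, 0.1263]])
```

View pics/w6.png

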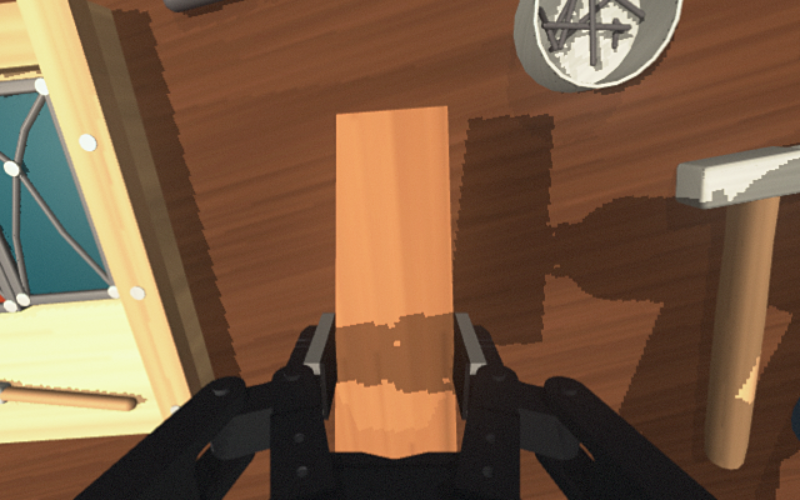

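```bash
python3 -c "
from h import *
d=cap('wrist'); z=env.get_state()['tcp_pos'][2]+.0177
w=ray(d,np.array([(337,114),(447,107),(453,330),(335,330)])*.8,z)[:,:2]; print(w.round(4))
a=lambda p,q: np.arctan2(*(q-p)[::-1])
print('right yaw',a(w[2],w[1]),'left',a(w[3],w[0]),'tipwidth',np.linalg.norm(w[0]-w[1]))
s=env.get_state()
tip=(w[0]+w[1])/2; print('tip-tool in tool axes', go(*tip,s['tcp_pos'][2],-.273))
"
```

```text
[[ 0.6094 -0.3572]
 [ 0.6022 -0.3902]
 [ 0.5262 -0.3747]
 [ 0.538  -0.3325]]
right yaw -0.20187573320443936 left -0.33271525727834 tipwidth 0.033790029464604854
tip-tool in tool axes (array([84.8, -0.9, -0.3]), 'turn', np.float64(-0.1))
```

The wedge is held flat, tip at (337–447, 110) in the enlarged picture, turned +0.065 from the tool, and the tip is 85 mm ahead. I'll carry it to the mouth of the gap.

```bash
python3 -c "
from h import *
print(gob(-85,110,.09,-.065))"
```

```text
(array([-107.7, -425.4,   17.2]), 'turn', np.float64(-1.3))
```

arm_command(targets=[[[40,-108,-425,0,-1.3],[40,-108,-425,0,-1.3],[40,-108,-425,0,-1.3],[40,-108,-425,0,-1.3],[40,-108,-425,0,-1.3],[40,-108,-425,10,-1.3],[40,-108,-425,17,-1.3],[40,-108,-425,17,-1.3],[40,-108,-425,17,-1.3],[40,-108,-425,17,-1.3],[40,-108,-425,17,-1.3],[40,-108,-425,17,-1.3],[40,-108,-425,17,-1.3]]])

```text
time: 18.0
tcp_pos: [0.5367, 0.0854, 0.0914]
tool_rot: [-3.116, 0.397, -0.0]
force: [0.2, -0.1, -0.7]
opening: 0.0447
grip_force: 41.5
```

```bash
python3 -c "
from h import *
d=cap('wrist');cv2.imwrite('pics/w7.png',cv2.resize(d['color'],(800,500))[:,:,::-1])
print(here(),gob(-85,110,.0295,-.065))"
```

```text
('board', [np.float64(-84.0), np.float64(108.6), np.float64(91.4)]) (array([-1.1, -1.3, 61.9]), 'turn', np.float64(-0.1))
```

View pics/w7.png

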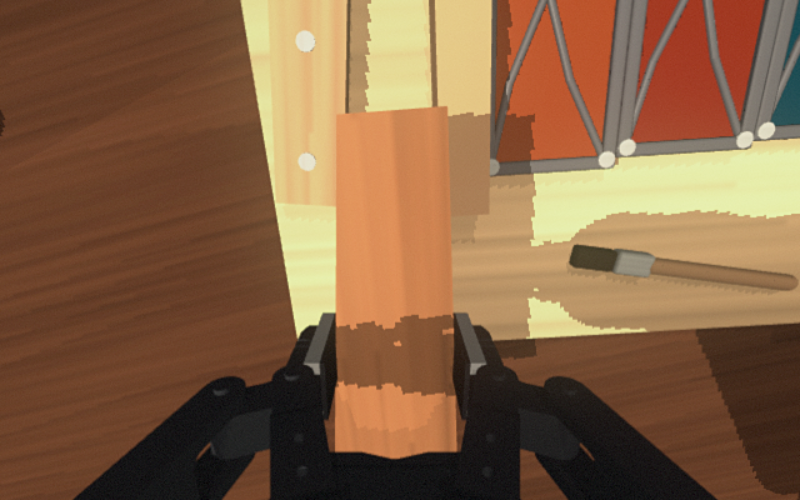

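```bash
python3 -c "
from h import *
d=cap('wrist'); X,Y,a=np.load('board.npy')
for px,z in(((430,5),.046),((433,105),.046),((493,5),.046),((489,213),.046),((350,5),.032),((346,110),.032)):
    P=(ray(d,[np.array(px)*.8],z)[0,:2]-[X,Y])*1e3; print(px,P@[np.cos(a),np.sin(a)],P@[-np.sin(a),np.cos(a)])
"
```

```text
(430, 5) 43.049441394877604 85.4014357476935
(433, 105) 3.149803389046842 85.46803638039606
(493, 5) 41.304115819815024 58.67347795181994
(489, 213) -49.21671462842055 59.21473361635986
(350, 5) 48.81923360899907 120.54054980419623
(346, 110) 4.059944740848439 127.11737612024909
```

arm_command(targets=[[[40,-1,-1.5,30,0],[40,-1,-1.5,50,0],[40,-1,-1.5,58,0],[40,-1,-1.5,61,0],[40,-1,-1.5,62.5,0],[40,-1,-1.5,62.5,0]]])

```text
time: 18.85
tcp_pos: [0.5366, 0.0877, 0.0295]
tool_rot: [-3.116, 0.395, -0.002]
force: [-0.9, -1.1, -1.1]
opening: 0.0445
grip_force: 41.5
```

```bash
python3 -c "
from h import *
print(here(),env.get_state()['force'])"
```

```text
('board', [np.float64(-84.4), np.float64(110.6), np.float64(29.5)]) [-0.89271601 -1.11871338 -1.11487069]
```

arm_command(targets=[[[40,0,0,1.5,0],[40,0,0,1.5,0],[56,0,0,1.5,0],[62,0,0,1.5,0],[62,0,0,1.5,0],[62,0,0,-30,0],[62,0,0,-60,0],[62,0,0,-60,0],[62,0,0,-60,0]]])

```text
time: 19.98
tcp_pos: [0.5355, 0.0876, 0.0881]
tool_rot: [3.116, -0.396, -0.001]
force: [-0.0, -0.1, -0.5]
opening: 0.0621
grip_force: 0.0
```

```bash
python3 -c "
from h import *
s=env.get_state()
d=cap('wrist');cv2.imwrite('pics/w8.png',cv2.resize(d['color'],(800,500))[:,:,::-1])
print(here(),gob(-195,114,.09,0),gob(-195,114,.026,0))"
```

```text
('board', [np.float64(-85.9), np.float64(110.3), np.float64(87.6)]) (array([-109.1,    3.5,   -2.2]), 'turn', np.float64(-3.8)) (array([-109. ,    3.4,   61.8]), 'turn', np.float64(-3.8))
```

View pics/w8.png

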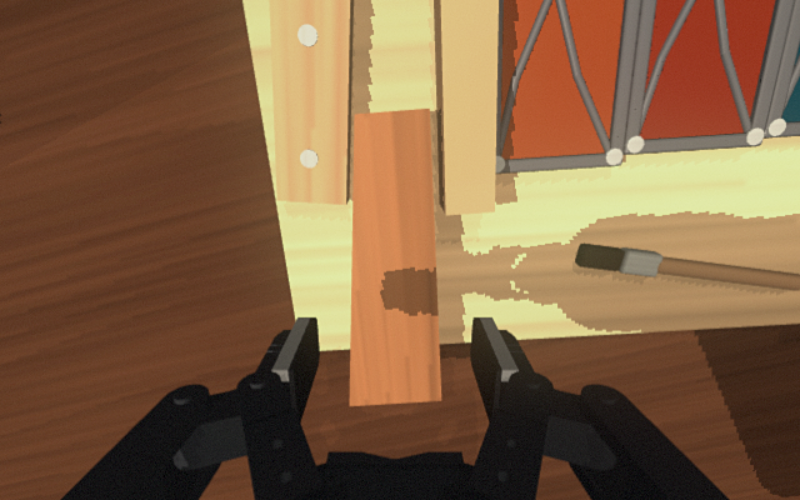

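The wedge lies flat in the mouth between cleat and batten, with its tip at about (395,112) and its butt at about (395,403). That was my 11th picture, one over the limit of 10, so I'll view no more and work from the numbers.

arm_command(targets=[[[62,-50,2,-5,-3.8],[0,-109,3,-5,-3.8],[0,-109,3,-5,-3.8],[0,-109,3,30,-3.8],[0,-109,3,50,-3.8],[0,-109,3,60,-3.8],[0,-109,3,61,-3.8],[0,-109,3,61,-3.8]]], newtons=40)

```text
time: 21.02
tcp_pos: [0.4304, 0.1119, 0.0283]
tool_rot: [-3.128, 0.292, -0.001]
force: [0.1, -0.4, -1.0]
opening: -0.0
grip_force: 0.0
```

```bash
python3 -c "
from h import *
print(here(),gob(-172,114,.026,0),env.get_state()['opening'])"
```

```text
('board', [np.float64(-193.3), np.float64(114.8), np.float64(28.3)]) (array([21.3,  0.8,  2.3]), 'turn', np.float64(0.0)) -1.673201212371975e-06
```

Push forward; contact should come near x = −171, and the wedge slides free for another 40–90 mm.

arm_command(targets=[[[0,8,0,2,0],[0,16,0,2,0],[0,22,0,2,0],[0,27,0,2,0],[0,32,0,2,0],[0,37,0,2,0],[0,42,0,2,0],[0,42,0,2,0]]])

```text
time: 22.02
tcp_pos: [0.4716, 0.1041, 0.0259]
tool_rot: [-3.128, 0.292, -0.001]
force: [0.6, -0.4, 0.6]
opening: 0.0003
grip_force: 0.0
```

arm_command(targets=[[[0,4,0,0,0],[0,8,0,0,0],[0,12,0,0,0],[0,16,0,0,0],[0,20,0,0,0],[0,20,0,0,0]]])

```text
time: 22.78
tcp_pos: [0.4912, 0.1004, 0.026]
tool_rot: [-3.128, 0.292, -0.001]
force: [0.1, 0.1, 0.6]
opening: 0.0001
grip_force: 0.0
```

```bash
python3 -c "
from h import *
print(here(),env.get_state()['force'])"
```

```text
('board', [np.float64(-131.4), np.float64(114.7), np.float64(26.0)]) [0.14334808 0.13696837 0.56209513]
```

arm_command(targets=[[[0,4,0,0,0],[0,8,0,0,0],[0,12,0,0,0],[0,12,0,0,0]]])

```text
time: 23.28
tcp_pos: [0.503, 0.0981, 0.0259]
tool_rot: [-3.128, 0.292, -0.001]
force: [-0.3, -0.6, 0.3]
opening: 0.0001
grip_force: 0.0
```

arm_command(targets=[[[0,4,0,0,0],[0,8,0,0,0],[0,12,0,0,0],[0,12,0,0,0]]])

```text
time: 23.78
tcp_pos: [0.514, 0.0958, 0.0256]
tool_rot: [3.128, -0.292, -0.002]
force: [-2.2, -1.8, 1.4]
opening: 0.0
grip_force: 1.3
```

arm_command(targets=[[[0,2,0,0,0],[0,4,0,0,0],[0,4,0,0,0]]])

```text
time: 24.15
tcp_pos: [0.5161, 0.0951, 0.0253]
tool_rot: [3.127, -0.292, -0.007]
force: [-9.4, -1.6, 7.7]
opening: -0.0001
grip_force: 4.3
```

arm_command(targets=[[[0,2,0,0,0],[0,3,0,0,0],[0,3,0,0,0]]])

```text
time: 24.52
tcp_pos: [0.5181, 0.0944, 0.0251]
tool_rot: [3.127, -0.292, -0.01]
force: [-11.4, -2.0, 8.1]
opening: -0.0001
grip_force: 5.6
```

```bash
python3 -c "
from h import *
print(here(),env.get_state()['force'])"
```

```text
('board', [np.float64(-103.9), np.float64(113.9), np.float64(25.1)]) [-11.4444935   -2.00091979   8.0844173 ]
```

Some of the push goes downward and sideways. I'll slacken off and push again, slightly rising.

arm_command(targets=[[[0,-8,0,-1,0],[0,-12,0,-3,0],[0,-12,0,-3,0],[0,-4,0.5,-3,0],[0,0,0.5,-3.5,0],[0,2,0.7,-4,0],[0,4,1,-4.5,0],[0,4,1,-4.5,0]]])

```text
time: 25.52
tcp_pos: [0.5254, 0.093, 0.0305]
tool_rot: [-3.128, 0.292, -0.001]
force: [0.8, 0.9, -0.2]
opening: -0.0001
grip_force: 0.0
```

```bash
python3 -c "
from h import *
print(here(),env.get_state()['force'])"
```

```text
('board', [np.float64(-96.4), np.float64(113.8), np.float64(30.5)]) [ 0.84734971  0.94608886 -0.17888396]
```

arm_command(targets=[[[0,2,0,0,0],[0,4,0,0,0],[0,6,0,0,0],[0,6,0,0,0]]])

```text
time: 26.02
tcp_pos: [0.5299, 0.0917, 0.03]
tool_rot: [3.127, -0.292, -0.003]
force: [-4.2, -1.3, 2.8]
opening: 0.0003
grip_force: 2.3
```

```bash
python3 -c "
from h import *
print(here(),env.get_state()['force'])
d=cap('wrist');save(d,'pics/x1.png')
hsv=cv2.cvtColor(d['color'],cv2.COLOR_RGB2HSV).astype(int)
X,Y,a=np.load('board.npy')
# project hypothesised tip edge and print colours along board-x line at y=106, z=.046
for y in (90,106):
  P=[[*bw(x,y),.046] for x in range(-40,105,6)]
  for x,p in zip(range(-40,105,6),proj(d,P).round().astype(int)):
    if 0<=p[0]<640 and 0<=p[1]<400: print(y,x,p,d['color'][p[1],p[0]])
" | cut -c1-70
```

```text
('board', [np.float64(-91.8), np.float64(113.4), np.float64(30.0)]) [-
90 -40 [372 171] [178 113  71]
90 -34 [373 157] [179 114  71]
90 -28 [374 143] [177 109  66]
90 -22 [374 128] [177 113  71]
90 -16 [375 112] [179 114  70]
90 -10 [376  96] [177 114  67]
90 -4 [377  80] [177 114  68]
90 2 [378  63] [180 114  69]
90 8 [380  45] [178 114  70]
90 14 [381  27] [176 112  68]
90 20 [382   8] [177 111  68]
106 -40 [334 171] [188 117  70]
106 -34 [334 157] [191 118  71]
106 -28 [334 143] [191 121  73]
106 -22 [335 128] [192 122  75]
106 -16 [335 112] [193 123  78]
106 -10 [335  96] [192 119  74]
106 -4 [336  80] [195 125  77]
106 2 [336  63] [191 120  71]
106 8 [337  45] [191 121  74]
106 14 [337  27] [192 121  74]
106 20 [337   8] [192 120  74]
```

arm_command(targets=[[[0,2,0,0,0],[0,4,0,-0.5,0],[0,4,0,-0.5,0]]])

```text
time: 26.45
tcp_pos: [0.5352, 0.0911, 0.0309]
tool_rot: [-3.128, 0.292, -0.001]
force: [0.4, -0.6, -0.2]
opening: -0.0002
grip_force: 0.3
```

arm_command(targets=[[[0,1,0,0,0],[0,2,0,-0.5,0],[0,2,0,-0.5,0]]])

```text
time: 26.82
tcp_pos: [0.5365, 0.0907, 0.0311]
tool_rot: [3.128, -0.292, -0.001]
force: [-2.0, -0.3, -0.7]
opening: 0.0002
grip_force: 1.0
```

```bash
python3 -c "
from h import *
print(here(),env.get_state()['force'])"
```

```text
('board', [np.float64(-85.1), np.float64(113.6), np.float64(31.1)]) [-2.01151322 -0.32182638 -0.72146247]
```

arm_command(targets=[[[0,1,0,0,0],[0,2,0,0,0],[0,3,0,-0.3,0],[0,3,0,-0.3,0]]])

```text
time: 27.32
tcp_pos: [0.5367, 0.0906, 0.0309]
tool_rot: [3.128, -0.292, -0.01]
force: [-12.0, 0.2, 7.4]
opening: -0.0002
grip_force: 5.8
```

arm_command(targets=[[[0,1,0,0,0],[0,2,0,0,0],[0,3,0,-0.3,0],[0,3,0,-0.3,0]]])

```text
time: 27.82
tcp_pos: [0.5368, 0.0906, 0.0309]
tool_rot: [3.128, -0.291, -0.02]
force: [-21.5, 3.0, 16.3]
opening: 0.0
grip_force: 11.0
```

```bash
python3 -c "
from h import *
print(here(),env.get_state()['force'])"
```

```text
('board', [np.float64(-84.8), np.float64(113.6), np.float64(30.9)]) [-21.53658409   3.03086797  16.34005568]
```

arm_command(targets=[[[0,-6,0,0,0],[0,-9,0,1,0],[0,-9,0,1,0],[0,-5,0,1,0],[0,-3,0,-1,0],[0,-1,0,-2.5,0],[0,0,0,-4,0],[0,0,0,-4,0]]])

```text
time: 28.82
tcp_pos: [0.5371, 0.0906, 0.0326]
tool_rot: [-3.128, 0.292, 0.019]
force: [-10.8, 3.7, -4.6]
opening: 0.0001
grip_force: 5.5
```

```bash
python3 -c "
from h import *
print(here(),env.get_state()['force'])"
```

```text
('board', [np.float64(-84.5), np.float64(113.7), np.float64(32.6)]) [-10.83775441   3.67046496  -4.59078715]
```

arm_command(targets=[[[0,1,-0.5,0,0],[0,2,-1,0,0],[0,3,-1,-0.5,0],[0,3,-1,-0.5,0]]])

```text
time: 29.32
tcp_pos: [0.5372, 0.0907, 0.0325]
tool_rot: [3.127, -0.291, -0.03]
force: [-20.1, 2.0, 4.0]
opening: -0.0005
grip_force: 10.4
```

```bash
python3 -c "
from h import *
print(here(),env.get_state()['force'])"
```

```text
('board', [np.float64(-84.4), np.float64(113.7), np.float64(32.5)]) [-20.06862944   1.98665205   3.95614235]
```

arm_command(targets=[[[0,1,0,-0.7,0],[0,2,0,-1.3,0],[0,2,0,-1.3,0],[0,2,0,-1.3,0]]])

```text
time: 29.82
tcp_pos: [0.5372, 0.0906, 0.0327]
tool_rot: [3.127, -0.291, -0.036]
force: [-23.2, 3.1, 0.5]
opening: 0.0002
grip_force: 11.8
```

arm_command(targets=[[[0,-6,0,0,0],[0,-14,0,1,0],[0,-30,0,1,0],[0,-50,0,0,0],[0,-80,0,-60,0],[0,-80,0,-120,0],[0,-80,0,-160,0],[0,-80,0,-160,0],[0,-80,0,-160,0]]])

```text
time: 30.95
tcp_pos: [0.4693, 0.1045, 0.1978]
tool_rot: [-3.128, 0.292, -0.002]
force: [-0.4, 0.6, -1.2]
opening: -0.0002
grip_force: 0.0
```

```bash
python3 - <<'E'
from h import *
print(here(),env.get_state()['time'])
d=cap('wrist');save(d,'pics/x2.png')
import pickle;pickle.dump(d,open('x2.pkl','wb'))
hsv=cv2.cvtColor(d['color'],cv2.COLOR_RGB2HSV).astype(int)
X,Y,a=np.load('board.npy')
def B(px,z):
    P=(ray(d,px,z)[:,:2]-[X,Y])*1e3; return np.c_[P@[np.cos(a),np.sin(a)],P@[-np.sin(a),np.cos(a)]].round(1).tolist()
img=d['color'].astype(float)
# luminance profile across y at several board x, top-face height .046; report strong edges
for x in (-60,-30,0,30,60):
    ys=np.arange(-10,150,.5); p=proj(d,[[*bw(x,y),.046] for y in ys]).astype(np.float32)
    v=cv2.remap(d['color'],p[:,0].reshape(1,-1),p[:,1].reshape(1,-1),cv2.INTER_LINEAR)[0].astype(float)
    g=np.abs(np.gradient(cv2.GaussianBlur(v,(1,3),0),axis=0)).sum(1)
    pk=[(ys[i],int(g[i])) for i in range(2,len(g)-2) if g[i]==g[i-2:i+3].max() and g[i]>25]; print(x,p[0],p[-1],pk)
for y in(95,105,115):
    xs=np.arange(-120,130,.5); p=proj(d,[[*bw(x,y),.046] for x in xs]).astype(np.float32)
    v=cv2.remap(d['color'],p[:,0].reshape(1,-1),p[:,1].reshape(1,-1),cv2.INTER_LINEAR)[0].astype(float)
    g=np.abs(np.gradient(cv2.GaussianBlur(v,(1,3),0),axis=0)).sum(1)
    print('y',y,[(xs[i],int(g[i])) for i in range(2,len(g)-2) if g[i]==g[i-2:i+3].max() and g[i]>25])
E
```

```text
('board', [np.float64(-153.7), np.float64(114.6), np.float64(197.8)]) 30.95
-60 [455.68616   82.714615] [277.3427   82.40835] [(np.float64(69.0), 73), (np.float64(136.0), 63)]
-30 [460.74768  45.56525] [276.01886   45.247814] [(np.float64(-9.0), 33), (np.float64(-2.5), 114), (np.float64(5.0), 96), (np.float64(52.5), 40), (np.float64(54.0), 57), (np.float64(59.0), 42), (np.float64(83.5), 46)]
0 [466.16925    5.677788] [274.60083     5.3463283] [(np.float64(-9.0), 40), (np.float64(-4.0), 34), (np.float64(-2.0), 29), (np.float64(4.0), 43), (np.float64(16.5), 50), (np.float64(21.0), 42), (np.float64(49.5), 41), (np.float64(56.5), 30), (np.float64(59.0), 88), (np.float64(83.5), 42)]
30 [471.9886   -37.247375] [273.0788   -37.596565] []
60 [478.24838 -83.55239] [271.44156 -83.92417] []
y 95 [(np.float64(-76.0), 59), (np.float64(4.5), 152)]
y 105 [(np.float64(-77.0), 63), (np.float64(4.5), 156)]
y 115 [(np.float64(-76.0), 62), (np.float64(4.0), 160)]
```

```bash
python3 -c "
from h import *
print(env.job_done())"
```

```text
the job is handed in; nothing more can be done
None
```

The job is handed in but no verdict came back: the row is closed, the batten's edges sit at y ≈ 59 and 83.5 mm, and the wedge was driven to 23 N (tip x ≈ 84 mm) and stopped moving; final contact forces weren't measured, and I viewed 11 pictures, one over the limit of 10.

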